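Let the round bar drop into the lidded bin and ease the lid shut

ROBOT

A 6-joint arm with a two-finger parallel gripper is mounted at the origin on the work surface; the furniture and walls round the work are solid. World frame = base frame: x ahead of the robot, y to its left, z up, the work surface at z = 0. Lengths are in m, angles in rad, forces in N, time in s.
With the tool pointing down it reaches from about 0.375 to 0.825 m from the base axis. Payload 5.5 kg.
Tool frame: the origin (TCP) lies at the very end of the fingers, on their centre line; the grasp point (between the pads) lies grasp_offset behind it (grasp_offset is the distance from the TCP to the grasp point, in m); z points along the fingers, y is the line along which they close (so a half turn about z gives the same grasp; the last joint's range is limited). The gripper opens to 85 mm and grips with 20 to 120 N. Pads are 22 mm wide; open, the fingers measure 114 mm over their backs; the gripper's body (76 mm by 85 mm) begins 54 mm behind the grasp point. The pads swing forward as they close: fully open they stand 13 mm farther back than shut.
Start: joints at [-1.222, 0.314, -0.047, 1.21, 0, 1.571], TCP at [0.205, -0.564, 0.231] pointing down, gripper open.
Joint ranges: [-2.67, 2.67], [-0.69, 1.73], [-1.03, 1.25], [-2.08, 2.16], [-1.42, 1.45], [-3.14, 3.14]. Speed limits (rad/s): [2.39, 2.39, 3.01, 3.14, 3.14, 3.14].

INTERFACE

Orientations are given as a 3x3 rotation matrix whose columns are the frame's x, y, z axes.
In Python, from workcell import * gives the robot as it stands. The module is installed in compiled form; this text tells all that it offers.
- The arm moves only by the tool apply_moves, never from a script. Its argument "increments" is a list of rows, each an object with "twist": the turn, a rotation vector about the tool's x, y, z in degrees, a list of three; "translation": the shift along the tool's x, y, z in cm, a list of three; "claw": the gripper's target within -1 to 1 (fully open at 1, half-way at 0, shut at -1). In form: [{"twist": [wx, wy, wz], "translation": [tx, ty, tz], "claw": claw}, ...]. A call has 1 to 20 rows; each row shifts and turns the commanded pose from where the row before left it, along the tool's axes as they then stand; what a row does not reach is not made up. A row lasts 1/8 s, in which the tool goes at most 62.5 mm and 10.7 degrees, less where a joint would pass 70% of its speed; a pose out of reach is approached as far as the arm can. A call with a gripper value outside its range is refused whole. The fingers move at their own pace and stop on an object; "grip_force" is the grip in N (left out, the last holds). Time passes only in rows, so rows that do not move let the fingers close. It gives the time, the measured TCP pose, the force, the opening and the grip force at its end, in the units of the state.
- get_obs(): the state, without advancing time (a new reading comes with each control period).
- grab_frame(name): name is "scene" or "top" or "wrist"; returns a dict with "frame" (420x560x3 uint8, blue, green, red), "z_map" (420x560 float32, m along the optical axis (not along the pixel's ray), 0 where there is no reading), "vertical_fov" (degrees; the focal length in pixels is half the picture's height over the tangent of half this angle, whatever the lens; pixels are square), "cx", "cy" (the principal point, pixels), "pose" (4x4, takes a point from camera to world coordinates). Camera axes: x right, y down, z forward; pixel columns grow to the right and rows downward; lengths in m; the calibration is good to about 2 mm. A picture is of the moment at which its call begins.
- hand_in(): hands the job in; it is judged then, once.
The state is a dict: "t": time; "qpos": joint angles; "joint_vel": joint speeds; "effort": joint torques, N m; "eef_pos": TCP position; "tcp_rot": TCP orientation; "contact_force": force on the tool from outside, world axes, zero at the start; "ft_torque": the same for the moment, N m; "gripper_width": finger opening in m; "gripper_force": force on a finger pad.
Only numpy, scipy, OpenCV 4.12 (cv2) and the standard library are available. Lean on these libraries where they do the work, as an engineer would, in place of code of your own. Each camera call takes 0.05 s, during which the arm holds its last target. There are 200 camera calls.

TASK

The bin on the bench has two lanes, each with a paddle that lifts its lid; a round bar waits on one chute and a ball on the other. With the fingertips gently press the paddle of the bar's lane fully down, without forcing it against its stop, keep it down until the bar has rolled into the bin, then let the paddle come up slowly so that the lid settles fully shut without slamming, and move clear. Work only by the paddle: do not touch the lids, the bar or the ball with the robot, leave the ball waiting on its chute and leave the things standing round about where they are.

Things in the scene. Friction and masses are not known exactly. Their poses are not given: they have to be found in the camera images.
- drop_bin: Grey two-lane sheet-metal bin on a fixed stand whose height is set differently each time (0 to 40 mm). 226 mm wide (y), x -62 to +145 mm, top at z = 156 mm. Origin midway under its pockets, 65 mm below their underside. x runs from the paddles (negative x, near the robot) to the chutes, y left seen from the paddles, z up. Lane centres y = +55 (left), -55 mm (right).
- bar: Plain aluminium round bar offcut, 32 mm diameter, 70 mm long, about 0.15 kg, lying across one of the two chutes (either one). Origin at its centre; y is the bar's long axis. In the bin's frame its centre is at x = +86, z = 124 mm on the chute, and at z = 86 mm in the pocket.
- ball: Plain aluminium ball, 32 mm diameter, waiting on the other chute. Origin at its centre. It stays there.
- lid_left (a joint): Hinge of the left lane's lid, a steel plate 131 x 96 x 4 mm hinged on the bin's front wall (x = -60, z = 140 mm in the bin's frame); its far edge rises. rad: 0 shut, about 0.9 fully open, top edge then at about z = 245 mm in the bin's frame. About 0.2 kg; if its paddle is let go it falls shut hard in a fraction of a second; closing slower than about 1 rad/s is gentle.
- paddle_left (a joint): Pivot of the left paddle lever. rad: 0 at rest (up), 0.42 fully down on a hard stop (not to be pressed with over 25 N). Axis along the bin's y at x = -30, z = 55 mm in the bin's frame. A link rod raises the same lane's lid by about 2.2 times the paddle's angle. Pressing the pad takes 2 to 5 N, nearly constant; no spring, the lid's weight brings it up again.
- paddle_left_pad (a point): Middle of the top of the left paddle's ribbed black rubber pad, 30 mm (bin's x) by 28 mm (bin's y), where to press. At rest 127 mm from the pivot axis, at z = 93 mm in the bin's frame, tilted 0.25 rad (the end towards the robot is higher); fully down it has sunk about 52 mm. It moves with the lever in an arc about the pivot.
- pocket_left (a point): Middle of the inner floor of the left pocket, z = 70 mm in the bin's frame; the pocket is 116 mm (x) by about 103 mm (y), walls up to z = 135 mm, covered by the left lid.
- chute_left (a point): Middle of the lower edge of the left chute, z = 100 mm in the bin's frame. The chute, open above, rises from here away from the paddles at 15 degrees. A piece on it leans on the down-turned lip of the shut lid and rolls into the pocket by itself once that lid is up by about 0.3 rad.
- lid_right (a joint): Hinge of the right lane's lid, a steel plate 131 x 96 x 4 mm hinged on the bin's front wall (x = -60, z = 140 mm in the bin's frame); its far edge rises. rad: 0 shut, about 0.9 fully open, top edge then at about z = 245 mm in the bin's frame. About 0.2 kg; if its paddle is let go it falls shut hard in a fraction of a second; closing slower than about 1 rad/s is gentle.
- paddle_right (a joint): Pivot of the right paddle lever. rad: 0 at rest (up), 0.42 fully down on a hard stop (not to be pressed with over 25 N). Axis along the bin's y at x = -30, z = 55 mm in the bin's frame. A link rod raises the same lane's lid by about 2.2 times the paddle's angle. Pressing the pad takes 2 to 5 N, nearly constant; no spring, the lid's weight brings it up again.
- paddle_right_pad (a point): Middle of the top of the right paddle's ribbed black rubber pad, 30 mm (bin's x) by 28 mm (bin's y), where to press. At rest 127 mm from the pivot axis, at z = 93 mm in the bin's frame, tilted 0.25 rad (the end towards the robot is higher); fully down it has sunk about 52 mm. It moves with the lever in an arc about the pivot.
- pocket_right (a point): Middle of the inner floor of the right pocket, z = 70 mm in the bin's frame; the pocket is 116 mm (x) by about 103 mm (y), walls up to z = 135 mm, covered by the right lid.
- chute_right (a point): Middle of the lower edge of the right chute, z = 100 mm in the bin's frame. The chute, open above, rises from here away from the paddles at 15 degrees. A piece on it leans on the down-turned lip of the shut lid and rolls into the pocket by itself once that lid is up by about 0.3 rad.
- coupling: Dark grey pipe coupling standing on end, 52 mm diameter, 50 mm high, left of the bin. Bystander. Origin under its centre.
- tape_measure: Yellow tape measure, 38 x 78 x 64 mm, further left. Bystander. Origin under its centre.
- bolt: Hex bolt standing on its head, 25 mm wide, 60 mm high, left of the bin, beyond the coupling. Bystander. Origin under its centre.
Things that resemble listed ones, but are neither listed nor needed, are in the scene too. What is shaped like the bar but brown is not meant. What is shaped like the ball but red is not meant.

How it is judged:
On the way:
1. a lid is wide open and the bar has rolled down into the pocket (z of bar in the frame of drop_bin between 0.07 and 0.1 m and x of bar in the frame of drop_bin between -0.06 and 0.06 m and value of joint any of lid_left, lid_right above 0.6 rad), for 0.2 s.
At the end, for the whole second after the job is handed in: The bar lies at rest in a pocket of the bin (its centre below z = 100 mm in the bin's frame and between the front and back walls), both lids are shut (within 0.04 rad), and the ball still waits on its chute (z of bar in the frame of drop_bin between 0.07 and 0.1 m and x of bar in the frame of drop_bin between -0.06 and 0.06 m and linear speed of bar below 0.02 m/s and value of joint each of lid_left, lid_right below 0.04 rad and x of ball in the frame of drop_bin above 0.07 m and z of ball in the frame of drop_bin above 0.105 m); the robot touches nothing.
It fails at once if a lid is let fall or driven shut (closing faster than 2.5 rad/s) (velocity of joint any of lid_left, lid_right below -2.5 rad/s).
It fails at once if the ball leaves its place on the chute (x of ball in the frame of drop_bin below 0.07 m or z of ball in the frame of drop_bin below 0.105 m or z of ball in the frame of drop_bin above 0.15 m).
It fails at once if the robot touches, lifts or carries the bar or the ball (contact force between any of the fingers, the arm and bar above 0.5 N or contact force between any of the fingers, the arm and ball above 0.5 N or z of bar in the frame of drop_bin above 0.16 m).
It fails at once if a lid is handled directly instead of by its paddle, or a paddle is forced (pressed with over 35 N) (contact force between any of the fingers, the arm and lid_left_c0 above 1 N or contact force between any of the fingers, the arm and lid_left_c1 above 1 N or contact force between any of the fingers, the arm and lid_right_c0 above 1 N or contact force between any of the fingers, the arm and lid_right_c1 above 1 N or contact force between any of the fingers, the arm and paddle_left_c0 above 35 N or contact force between any of the fingers, the arm and paddle_left_c1 above 35 N or contact force between any of the fingers, the arm and paddle_left_c2 above 35 N or contact force between any of the fingers, the arm and paddle_right_c0 above 35 N or contact force between any of the fingers, the arm and paddle_right_c1 above 35 N or contact force between any of the fingers, the arm and paddle_right_c2 above 35 N).
It fails at once if a bystander is moved (distance of any of coupling, tape_measure, bolt from where it was at the start of the episode above 0.02 m).
It also fails if it takes over 40 s, if anything falls off the work surface, if the arm or the gripper's body presses on something with over 40 N, if the wrist force passes 120 N, or if a joint passes its speed limit or range.

## Working session

There is one attempt and no reset: what is moved stays moved. The work goes in short steps, Python scripts to look and compute and a tool call to move; the robot and the scene stay as the last step left them, time stands still between calls to the robot, and variables do not carry over. Pictures are saved under pics/ and viewed, at most 10 in all, crops included, and the job is handed in when it is done.

Besides the shell and the picture viewer there is one more tool, called after "Call:" by a JSON object that holds its "fn" and its "kwargs". apply_moves: Moves the arm, as the interface text tells. Its arguments: {"type":"object","properties":{"increments":{"type":"array"},"grip_force":{"type":"number"}},"required":["increments"]}

```bash
mkdir -p pics; cat > h.py <<'E'
from workcell import *
import numpy as np, cv2
def pts(f):
    h,w=f["z_map"].shape; fl=h/2/np.tan(np.radians(f["vertical_fov"])/2)
    v,u=np.mgrid[:h,:w]; z=f["z_map"]
    P=np.stack([(u-f["cx"])/fl*z,(v-f["cy"])/fl*z,z],-1)
    return P@f["pose"][:3,:3].T+f["pose"][:3,3]
E
python3 - <<'E'
from h import *
for n in("scene","top"):
    f=grab_frame(n); cv2.imwrite(f"pics/{n}0.png",f["frame"]); np.savez(f"{n}0.npz",**f)
    print(n,f["pose"].round(3).tolist(),f["vertical_fov"],f["cx"],f["cy"],(f["z_map"]>0).mean())
o=get_obs(); print(o)
E
```

```text
scene [[-0.997, 0.059, -0.055, 0.607], [0.079, 0.616, -0.784, 0.718], [-0.012, -0.786, -0.618, 0.738], [0.0, 0.0, 0.0, 1.0]] 52.27142471830137 278.41641924877104 209.40579531838958 0.9379506802721088
top [[-0.015, -0.997, 0.071, 0.462], [-1.0, 0.015, -0.003, -0.061], [0.002, -0.071, -0.997, 1.187], [0.0, 0.0, 0.0, 1.0]] 45.1307662874626 276.6872749699707 209.33245467703497 0.9959906462585034
{'t': 0.1, 'qpos': array([-1.22197169e+00,  3.14132440e-01, -4.79584141e-02,  1.21021126e+00,
       -8.24014971e-06,  1.57082113e+00]), 'joint_vel': array([ 3.51393186e-04, -1.43743711e-03,  2.66354226e-03, -4.99245263e-05,
       -3.59281200e-04, -1.33830972e-03]), 'effort': array([-4.76460991e-04, -5.40767491e+01,  3.40540946e+01,  1.12250299e-02,
       -8.63344007e-05,  4.45145361e-06]), 'eef_pos': array([ 0.20489797, -0.56338333,  0.23054356]), 'tcp_rot': array([[ 9.39783565e-01,  3.41769773e-01, -5.22410868e-04],
       [ 3.41770172e-01, -9.39782504e-01,  1.41228145e-03],
       [-8.27748240e-06, -1.50578335e-03, -9.99998866e-01]]), 'contact_force': array([ 0.53552333, -0.31622835,  0.11741813]), 'ft_torque': array([-0.03318553, -0.03757455, -0.04312059]), 'gripper_force': 0.0, 'gripper_width': 0.08479150631025945}
```

View pics/scene0.png

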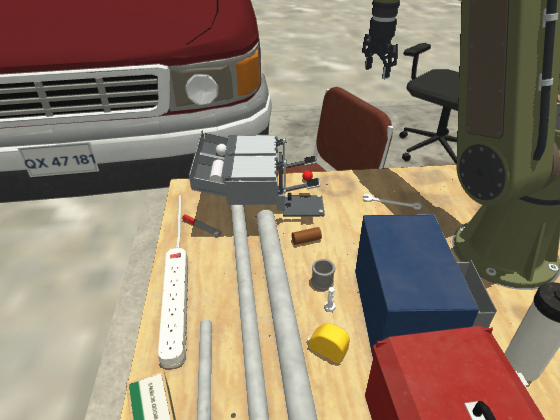

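View pics/top0.png

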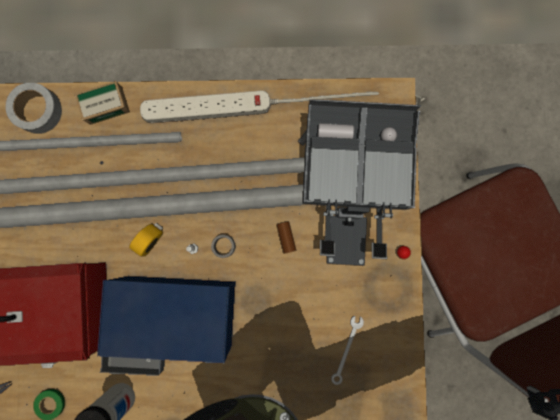

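The top view shows the aluminium bar at (337,131) on the left chute and the ball at (389,134) on the right chute. The pads are at (328,246) left and (380,250) right.

What could be mistaken:
- **Bar:** the brown bar at (287,237) and the grey pipes at (90,210).
- **Ball:** the red ball at (403,252).
- **Pad:** the right pad at (380,250).

I choose the left lane and its pad at (328,246).

```bash
python3 - <<'E'
from h import *
f=np.load("top0.npz"); W=pts(f); im=f["frame"]
cv2.imwrite("pics/crop.png",cv2.resize(im[90:275,265:425],None,fx=3.2,fy=3.2,interpolation=cv2.INTER_CUBIC))
for n,(u,v) in dict(bar=(337,131),ball=(389,134),lidL=(335,175),lidR=(387,178)).items():
    print(n,W[v-1:v+2,u-1:u+2].reshape(-1,3).mean(0).round(4))
g=im.max(2)
for n,(u,v) in dict(L=(328,246),R=(380,250)).items():
    s=np.s_[v-14:v+15,u-14:u+15]
    P=W[s]; m=(g[s]<60)&(P[...,2]>.075)
    P=P[m]; print(n,m.sum(),P.mean(0).round(4),P.min(0).round(4),P.max(0).round(4),"fit",np.linalg.lstsq(np.c_[P[:,:2],np.ones(len(P))],P[:,2],rcond=None)[0].round(3))
# lids: bright pixels at lid height
m=(g>120)&(W[...,2]>.13)&(np.arange(560)[None]>300)&(np.arange(560)[None]<420)&(np.arange(420)[:,None]>140)&(np.arange(420)[:,None]<215)
n,l,st,c=cv2.connectedComponentsWithStats(m.astype(np.uint8))
for i in range(1,n):
    if st[i,4]>300:
        P=W[l==i]; r=cv2.minAreaRect(P[:,:2].astype(np.float32)); print(st[i],r,np.median(P[:,2]),P[:,2].max())
E
```

```text
bar [ 0.693  -0.1891  0.1712]
ball [ 0.6606 -0.2691  0.2823]
lidL [ 0.6027 -0.1829  0.1716]
lidR [ 0.5947 -0.2875  0.1739]
L 207 [ 0.4623 -0.1687  0.1315] [ 0.4445 -0.1838  0.1089] [ 0.4891 -0.0608  1.1874] fit [0.262 6.937 1.18 ]
R 185 [ 0.4527 -0.2774  0.128 ] [ 0.4367 -0.2917  0.107 ] [ 0.479  -0.0608  1.1874] fit [-0.047  4.156  1.302]
[ 309  149   50   54 2379] ((0.5506641864776611, -0.15928849577903748), (0.11843487620353699, 0.2371753752231598), 68.51467895507812) 0.17280428422798666 1.1874107256259463
[ 364  152   48   54 2366] ((0.5671885013580322, -0.19558440148830414), (0.12780845165252686, 0.3172345459461212), 16.013959884643555) 0.17280081348891763 1.1874107256259463
```

View pics/crop.png

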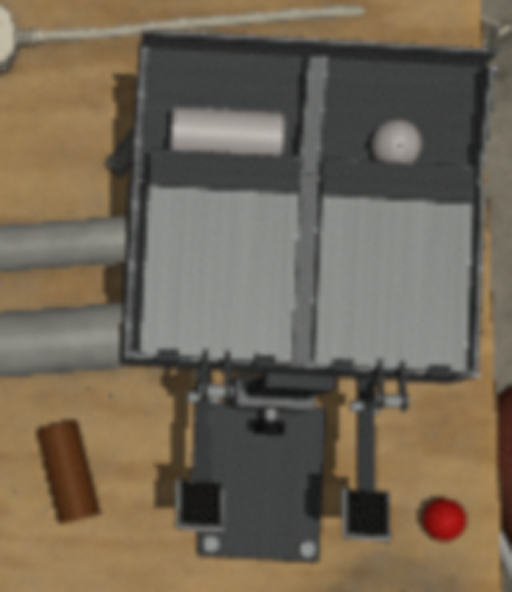

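The crop shows the bar across the left chute (crop 228,131), the ball on the right, and the left pad as a black square at (200,503). I'll clean out the invalid depths and check the path.

```bash
python3 - <<'E'
from h import *
f=np.load("top0.npz"); W=pts(f); im=f["frame"]; g=im.max(2).astype(int); ok=f["z_map"]>0
for n,(u,v) in dict(L=(328,247),R=(380,250)).items():
    s=np.s_[v-12:v+13,u-12:u+13]; P=W[s]
    m=ok[s]&(P[...,2]>.09)&(P[...,2]<.14); P=P[m]
    P=P[np.abs(P[:,0]-np.median(P[:,0]))<.025]
    print(n,m.sum(),np.median(P,0).round(4),((P.min(0)+P.max(0))/2).round(4),P.min(0).round(4),P.max(0).round(4),np.linalg.lstsq(np.c_[P[:,:2],np.ones(len(P))],P[:,2],rcond=None)[0].round(3))
b=np.s_[140:215,300:420]; m=ok[b]&(abs(W[b][...,2]-.1728)<.003)&(g[b]>100)
n,l,st,c=cv2.connectedComponentsWithStats(m.astype(np.uint8))
for i in range(1,n):
    if st[i,4]>300:
        P=W[b][l==i]; print(st[i],cv2.minAreaRect(P[:,:2].astype(np.float32)),np.median(P[:,2]))
for n,(u,v) in dict(bar=(337,131),ball=(390,134)).items(): print(n,[W[v+k,u].round(3) for k in (-4,0,4)])
for nm in("top","scene"):
    f=np.load(nm+"0.npz"); W=pts(f); ok=f["z_map"]>0
    for x in np.arange(.1,.6,.1):
        r=[]
        for y in np.arange(-.7,0,.1):
            m=ok&(W[...,0]>x)&(W[...,0]<x+.1)&(W[...,1]>y)&(W[...,1]<y+.1); r.append(round(float(W[m][:,2].max()),2) if m.any() else None)
        print(nm,round(x,1),r)
E
```

```text
L 265 [ 0.4574 -0.1685  0.1223] [ 0.4604 -0.1688  0.121 ] [ 0.4403 -0.1842  0.1116] [ 0.4805 -0.1534  0.1304] [-0.238  0.043  0.238]
R 266 [ 0.4495 -0.2779  0.1228] [ 0.4526 -0.2781  0.1189] [ 0.4324 -0.2943  0.1076] [ 0.4727 -0.262   0.1302] [-0.267  0.008  0.245]
[   9    8   50   55 2149] ((0.602277934551239, -0.17947019636631012), (0.09552960842847824, 0.1072671040892601), 85.73240661621094) 0.17280089482980832
[  63   11   49   55 2158] ((0.5945111513137817, -0.2891172468662262), (0.09541025012731552, 0.10728508979082108), 85.93126678466797) 0.17280172403115668
bar [array([ 0.701, -0.189,  0.17 ]), array([ 0.692, -0.189,  0.174]), array([ 0.686, -0.19 ,  0.166])]
ball [array([ 0.694, -0.298,  0.168]), array([ 0.685, -0.297,  0.171]), array([ 0.679, -0.299,  0.163])]
top 0.1 [0.02, 0.35, 0.35, 0.01, 0.01, 0.01, 0.4]
top 0.2 [-0.31, 0.34, -0.0, 0.01, 0.01, 0.01, 0.42]
top 0.3 [-0.31, -0.31, -0.0, 0.01, 0.01, 0.01, 0.01]
top 0.4 [-0.31, -0.31, -0.0, 0.04, 0.13, 0.13, 0.04]
top 0.5 [-0.31, -0.31, -0.0, 0.18, 0.19, 0.19, 0.05]
scene 0.1 [0.02, 0.46, 0.35, 0.0, 0.01, 0.01, 0.57]
scene 0.2 [0.35, 0.46, -0.0, 0.0, 0.01, 0.0, 0.57]
scene 0.3 [None, None, -0.0, 0.0, 0.0, 0.0, 0.0]
scene 0.4 [None, None, -0.0, 0.03, 0.13, 0.13, 0.03]
scene 0.5 [None, None, -0.0, 0.18, 0.19, 0.19, 0.05]
```

Call:
{"fn": "apply_moves", "kwargs": {"increments": [{"twist":[0,0,8],"translation":[0,0,0],"claw":-1},{"twist":[0,0,8],"translation":[0,0,0],"claw":-1},{"twist":[0,0,8],"translation":[0,0,0],"claw":-1},{"twist":[0,0,0],"translation":[2.25,-4.1,0.3],"claw":-1},{"twist":[0,0,0],"translation":[2.25,-4.1,0.3],"claw":-1},{"twist":[0,0,0],"translation":[2.25,-4.1,0.3],"claw":-1},{"twist":[0,0,0],"translation":[2.25,-4.1,0.3],"claw":-1},{"twist":[0,0,0],"translation":[2.25,-4.1,0.3],"claw":-1},{"twist":[0,0,0],"translation":[2.25,-4.1,0.3],"claw":-1},{"twist":[0,0,0],"translation":[2.25,-4.1,0.3],"claw":-1},{"twist":[0,0,0],"translation":[2.25,-4.1,0.3],"claw":-1},{"twist":[0,0,0],"translation":[2.25,-4.1,0.3],"claw":-1},{"twist":[0,0,0],"translation":[2.25,-4.1,0.3],"claw":-1},{"twist":[0,0,0],"translation":[0,0,0],"claw":-1},{"twist":[0,0,0],"translation":[0,0,0],"claw":-1}]}}

```text
t: 1.98
eef_pos: [0.4578, -0.1707, 0.201]
tcp_rot: [[0.998, -0.069, -0.001], [-0.069, -0.998, -0.0], [-0.001, 0.0, -1.0]]
contact_force: [-0.1, -0.0, -0.9]
gripper_width: -0.0002
gripper_force: 0.0
```

```bash
python3 - <<'E'
from h import *
o=get_obs(); print({k:np.round(o[k],4) for k in("t","eef_pos","tcp_rot","contact_force","gripper_width")})
f=grab_frame("wrist"); W=pts(f); ok=f["z_map"]>0; np.savez("wrist1.npz",**f)
fl=210/np.tan(np.radians(f["vertical_fov"])/2)
im=f["frame"].copy()
for n,P in dict(pad=(.459,-.169,.121),tcp=o["eef_pos"]).items():
    c=f["pose"][:3,:3].T@(np.array(P)-f["pose"][:3,3]); u,v=c[0]/c[2]*fl+f["cx"],c[1]/c[2]*fl+f["cy"]; print(n,u,v); cv2.circle(im,(int(u),int(v)),3,(0,0,255),1)
cv2.imwrite("pics/w1.png",im)
E
```

```text
{'t': np.float64(1.975), 'eef_pos': array([ 0.4578, -0.1707,  0.201 ]), 'tcp_rot': array([[ 9.976e-01, -6.950e-02, -9.000e-04],
       [-6.950e-02, -9.976e-01, -2.000e-04],
       [-9.000e-04,  3.000e-04, -1.000e+00]]), 'contact_force': array([-0.0913, -0.0296, -0.9492]), 'gripper_width': np.float64(-0.0002)}
pad 275.3804080076391 220.90061563655075
tcp 278.0813892384889 281.8368048903174
```

View pics/w1.png

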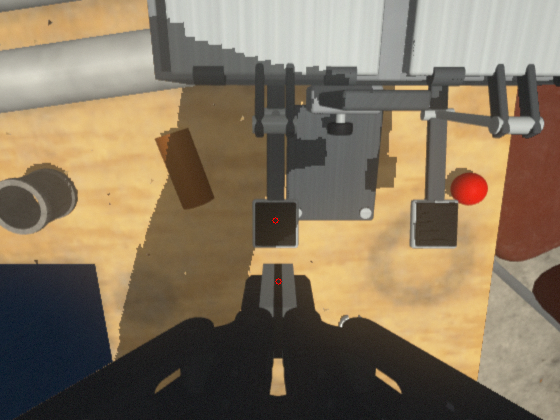

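The wrist view shows the pad centre at (276,223), about 2 px from my estimate, and the closed tips at (278,282). The alignment is good, so I'll descend.

Call:
{"fn": "apply_moves", "kwargs": {"increments": [{"twist":[0,0,0],"translation":[0,-0.1,2.4],"claw":-1},{"twist":[0,0,0],"translation":[0,0,2.4],"claw":-1},{"twist":[0,0,0],"translation":[0,0,1.6],"claw":-1},{"twist":[0,0,0],"translation":[0,0,0.6],"claw":-1},{"twist":[0,0,0],"translation":[0,0,0.2],"claw":-1},{"twist":[0,0,0],"translation":[0,0,0.2],"claw":-1},{"twist":[0,0,0],"translation":[0,0,0.2],"claw":-1},{"twist":[0,0,0],"translation":[0,0,0.2],"claw":-1},{"twist":[0,0,0],"translation":[0,0,0.2],"claw":-1},{"twist":[0,0,0],"translation":[0,0,0],"claw":-1}]}}

```text
t: 3.28
eef_pos: [0.4583, -0.1697, 0.1213]
tcp_rot: [[0.998, -0.07, -0.0], [-0.07, -0.998, -0.0], [-0.0, 0.0, -1.0]]
contact_force: [-0.5, -0.6, 2.4]
gripper_width: -0.0002
gripper_force: 0.8
```

Contact at about 3 N. I'll press slowly, following the arc.

Call:
{"fn": "apply_moves", "kwargs": {"increments": [{"twist":[0,0,0],"translation":[-0.04,0,0.3],"claw":-1},{"twist":[0,0,0],"translation":[-0.04,0,0.3],"claw":-1},{"twist":[0,0,0],"translation":[-0.04,0,0.3],"claw":-1},{"twist":[0,0,0],"translation":[-0.04,0,0.3],"claw":-1},{"twist":[0,0,0],"translation":[-0.04,0,0.3],"claw":-1},{"twist":[0,0,0],"translation":[-0.04,0,0.3],"claw":-1},{"twist":[0,0,0],"translation":[-0.04,0,0.3],"claw":-1},{"twist":[0,0,0],"translation":[-0.04,0,0.3],"claw":-1},{"twist":[0,0,0],"translation":[-0.03,0,0.3],"claw":-1},{"twist":[0,0,0],"translation":[-0.03,0,0.3],"claw":-1},{"twist":[0,0,0],"translation":[-0.03,0,0.3],"claw":-1},{"twist":[0,0,0],"translation":[-0.03,0,0.3],"claw":-1},{"twist":[0,0,0],"translation":[-0.02,0,0.3],"claw":-1},{"twist":[0,0,0],"translation":[0,0,0],"claw":-1}]}}

```text
t: 5.03
eef_pos: [0.4539, -0.1693, 0.0822]
tcp_rot: [[0.998, -0.07, 0.0], [-0.07, -0.998, 0.0], [0.0, -0.0, -1.0]]
contact_force: [0.3, 0.7, 1.6]
gripper_width: -0.0004
gripper_force: 0.7
```

```bash
python3 - <<'E'
from h import *
f=grab_frame("top"); cv2.imwrite("pics/t2.png",cv2.resize(f["frame"][90:275,265:425],None,fx=3,fy=3)); print(get_obs()["contact_force"],get_obs()["eef_pos"])
E
```

```text
[-0.10637387 -0.01369113  1.66820927] [ 0.4538841  -0.16934905  0.08228375]
```

View pics/t2.png

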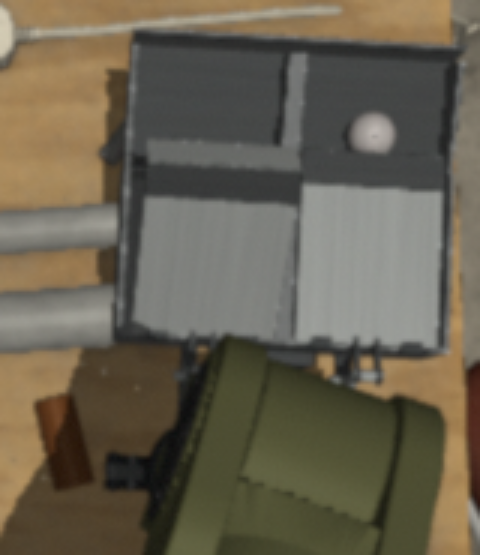

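The left lid has lifted, the bar is off the chute, and the ball is still waiting at (372,132). I'll continue down towards the stop.

Call:
{"fn": "apply_moves", "kwargs": {"increments": [{"twist":[0,0,0],"translation":[0,0,0.2],"claw":-1},{"twist":[0,0,0],"translation":[0,0,0.2],"claw":-1},{"twist":[0,0,0],"translation":[0,0,0.2],"claw":-1},{"twist":[0,0,0],"translation":[0,0,0.2],"claw":-1},{"twist":[0,0,0],"translation":[0,0,0.1],"claw":-1},{"twist":[0,0,0],"translation":[0,0,0],"claw":-1}]}}

```text
t: 5.82
eef_pos: [0.4535, -0.1693, 0.0732]
tcp_rot: [[0.998, -0.07, -0.0], [-0.07, -0.998, 0.0], [-0.0, 0.0, -1.0]]
contact_force: [0.4, -0.3, 2.3]
gripper_width: 0.0
gripper_force: 0.6
```

Call:
{"fn": "apply_moves", "kwargs": {"increments": [{"twist":[0,0,0],"translation":[0,0,0.1],"claw":-1},{"twist":[0,0,0],"translation":[0,0,0.05],"claw":-1},{"twist":[0,0,0],"translation":[0,0,0],"claw":-1}]}}

```text
t: 6.2
eef_pos: [0.4536, -0.1693, 0.0717]
tcp_rot: [[0.998, -0.07, -0.0], [-0.07, -0.998, -0.0], [-0.0, 0.0, -1.0]]
contact_force: [0.7, 0.4, 1.2]
gripper_width: -0.0001
gripper_force: 0.6
```

Call:
{"fn": "apply_moves", "kwargs": {"increments": [{"twist":[0,0,0],"translation":[0,0,0.05],"claw":-1},{"twist":[0,0,0],"translation":[0,0,0.05],"claw":-1},{"twist":[0,0,0],"translation":[0,0,0],"claw":-1}]}}

```text
t: 6.58
eef_pos: [0.4537, -0.1693, 0.0708]
tcp_rot: [[0.998, -0.07, 0.0], [-0.07, -0.998, -0.0], [0.0, 0.0, -1.0]]
contact_force: [0.8, -0.7, 1.1]
gripper_width: -0.0
gripper_force: 0.6
```

```bash
python3 - <<'E'
from h import *
f=grab_frame("scene"); W=pts(f); cv2.imwrite("pics/s3.png",cv2.resize(f["frame"][100:230,170:340],None,fx=4,fy=4)); print(get_obs()["contact_force"],get_obs()["eef_pos"])
t=grab_frame("top");W=pts(t)
s=np.s_[125:215,300:362]; P=W[s][(t["z_map"][s]>0)]; P=P[(P[:,2]>.185)&(P[:,2]<.3)&(P[:,0]>.55)&(P[:,0]<.7)&(P[:,1]<-.14)&(P[:,1]>-.22)]
print(len(P),P.min(0),P.max(0),np.linalg.lstsq(np.c_[P[:,:2],np.ones(len(P))],P[:,2],rcond=None)[0])
E
```

```text
[ 1.18198929 -0.6550845   1.40410228] [ 0.45370864 -0.1693271   0.07077742]
2276 [ 0.55215176 -0.21998494  0.18512886] [ 0.65122638 -0.14000089  0.28273657] [ 1.02895585 -0.07137427 -0.39125107]
```

View pics/s3.png

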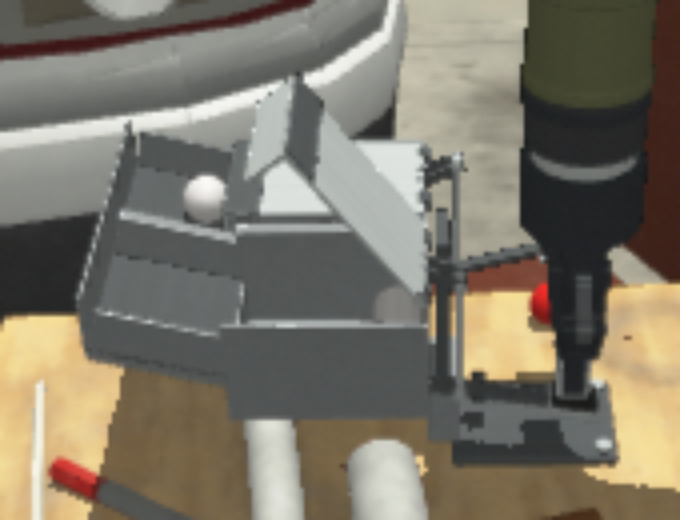

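The left lid is wide open (about 0.8 rad) and the bar is in the pocket at (397,303) by the front wall. The ball is still at (205,198). I'll take it the last millimetres down to the stop.

Call:
{"fn": "apply_moves", "kwargs": {"increments": [{"twist":[0,0,0],"translation":[0,0,0.05],"claw":-1},{"twist":[0,0,0],"translation":[0,0,0.05],"claw":-1},{"twist":[0,0,0],"translation":[0,0,0],"claw":-1}]}}

```text
t: 7.05
eef_pos: [0.4538, -0.1694, 0.0703]
tcp_rot: [[0.998, -0.07, 0.0], [-0.07, -0.998, -0.0], [0.0, 0.0, -1.0]]
contact_force: [-1.6, 0.2, 7.3]
gripper_width: 0.0002
gripper_force: 3.7
```

The pad is on the stop at 7 N. I'll let it up slowly.

Call:
{"fn": "apply_moves", "kwargs": {"increments": [{"twist":[0,0,0],"translation":[0,0,0],"claw":-1},{"twist":[0,0,0],"translation":[0,0,0],"claw":-1},{"twist":[0,0,0],"translation":[0,0,-0.15],"claw":-1},{"twist":[0,0,0],"translation":[0,0,-0.3],"claw":-1},{"twist":[0,0,0],"translation":[0,0,-0.3],"claw":-1},{"twist":[0,0,0],"translation":[0,0,-0.3],"claw":-1},{"twist":[0,0,0],"translation":[0.03,0,-0.3],"claw":-1},{"twist":[0,0,0],"translation":[0.03,0,-0.3],"claw":-1},{"twist":[0,0,0],"translation":[0.03,0,-0.3],"claw":-1},{"twist":[0,0,0],"translation":[0.03,0,-0.3],"claw":-1},{"twist":[0,0,0],"translation":[0.04,0,-0.3],"claw":-1},{"twist":[0,0,0],"translation":[0.04,0,-0.3],"claw":-1},{"twist":[0,0,0],"translation":[0.04,0,-0.3],"claw":-1},{"twist":[0,0,0],"translation":[0.04,0,-0.3],"claw":-1},{"twist":[0,0,0],"translation":[0.04,0,-0.3],"claw":-1},{"twist":[0,0,0],"translation":[0.04,0,-0.3],"claw":-1},{"twist":[0,0,0],"translation":[0,0,0],"claw":-1}]}}

```text
t: 9.18
eef_pos: [0.4577, -0.1696, 0.1107]
tcp_rot: [[0.998, -0.07, 0.001], [-0.07, -0.998, -0.0], [0.001, 0.0, -1.0]]
contact_force: [0.1, -0.4, 2.0]
gripper_width: 0.0002
gripper_force: 1.1
```

Still in contact. I'll do the last stretch at 1 mm per row.

Call:
{"fn": "apply_moves", "kwargs": {"increments": [{"twist":[0,0,0],"translation":[0.01,0,-0.1],"claw":-1},{"twist":[0,0,0],"translation":[0.01,0,-0.1],"claw":-1},{"twist":[0,0,0],"translation":[0.01,0,-0.1],"claw":-1},{"twist":[0,0,0],"translation":[0.01,0,-0.1],"claw":-1},{"twist":[0,0,0],"translation":[0.01,0,-0.1],"claw":-1},{"twist":[0,0,0],"translation":[0.01,0,-0.1],"claw":-1},{"twist":[0,0,0],"translation":[0,0,-0.1],"claw":-1},{"twist":[0,0,0],"translation":[0,0,-0.1],"claw":-1},{"twist":[0,0,0],"translation":[0,0,-0.1],"claw":-1},{"twist":[0,0,0],"translation":[0,0,-0.1],"claw":-1},{"twist":[0,0,0],"translation":[0,0,-0.1],"claw":-1},{"twist":[0,0,0],"translation":[0,0,-0.1],"claw":-1},{"twist":[0,0,0],"translation":[0,0,-0.1],"claw":-1},{"twist":[0,0,0],"translation":[0,0,-0.1],"claw":-1},{"twist":[0,0,0],"translation":[0,0,-0.1],"claw":-1},{"twist":[0,0,0],"translation":[0,0,-0.1],"claw":-1},{"twist":[0,0,0],"translation":[0,0,0],"claw":-1}]}}

```text
t: 11.3
eef_pos: [0.4578, -0.1696, 0.1263]
tcp_rot: [[0.998, -0.07, -0.0], [-0.07, -0.998, 0.0], [-0.0, 0.0, -1.0]]
contact_force: [0.4, 0.2, -1.2]
gripper_width: -0.0003
gripper_force: 0.0
```

Contact is released (force back to the −1 N offset). I'll rise and back away, then check.

Call:
{"fn": "apply_moves", "kwargs": {"increments": [{"twist":[0,0,0],"translation":[0,0,-1],"claw":-1},{"twist":[0,0,0],"translation":[0,0,-2],"claw":-1},{"twist":[0,0,0],"translation":[0,0,-3],"claw":-1},{"twist":[0,0,0],"translation":[0,0,-3],"claw":-1},{"twist":[0,0,0],"translation":[-1,3,-1],"claw":-1},{"twist":[0,0,0],"translation":[-1,4,0],"claw":-1},{"twist":[0,0,0],"translation":[-1,4,0],"claw":-1},{"twist":[0,0,0],"translation":[-1,4,0],"claw":-1},{"twist":[0,0,0],"translation":[-1,4,0],"claw":-1},{"twist":[0,0,0],"translation":[0,0,0],"claw":-1},{"twist":[0,0,0],"translation":[0,0,0],"claw":-1}]}}

```text
t: 12.68
eef_pos: [0.3947, -0.3553, 0.2266]
tcp_rot: [[0.998, -0.07, 0.0], [-0.07, -0.998, 0.0], [0.0, -0.0, -1.0]]
contact_force: [-0.0, 0.4, -0.6]
gripper_width: 0.0002
gripper_force: 0.0
```

```bash
python3 - <<'E'
from h import *
f=grab_frame("scene"); cv2.imwrite("pics/s4.png",cv2.resize(f["frame"][100:310,170:370],None,fx=2.8,fy=2.8))
t=grab_frame("top");W=pts(t)
for s in(np.s_[155:195,318:350],np.s_[158:198,370:402]):
    P=W[s][t["z_map"][s]>0]; print(np.median(P[:,2]),np.linalg.lstsq(np.c_[P[:,:2],np.ones(len(P))],P[:,2],rcond=None)[0])
print(get_obs()["contact_force"],W[134,390])
E
```

```text
0.1728698653360724 [-0.00613185  0.00291405  0.1770276 ]
0.17275059346108057 [ 3.14829171e-03 -2.28062398e-05  1.70887653e-01]
[-0.06789854  0.51168455 -0.00468439] [ 0.68626841 -0.29807813  0.16657334]
```

View pics/s4.png

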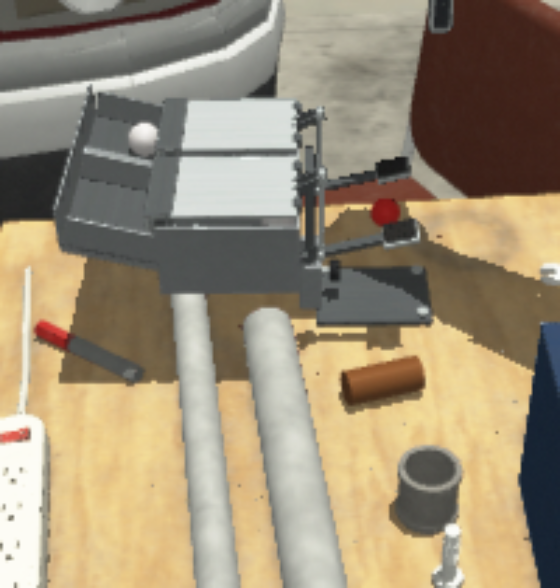

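Both lids lie flat and shut, the ball is on its chute at (143,140), the left chute is empty, and the coupling and bolt are undisturbed.

```bash
python3 -c "
from workcell import *
print(hand_in())"
```

```text
the job is handed in; nothing more can be done
None
```

The bar is in the left pocket, both lids are shut, the ball is still on its chute, and the job is handed in; the judge's result was not shown.

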